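# Torque-check the transformer's mounting screw

### The arm

A 6-joint arm with a two-finger parallel gripper is mounted at the origin on the work surface. World frame = base frame: x ahead of the robot, y to its left, z up, the work surface at z = 0. Lengths are in m, angles in degrees, forces in N, time in s.
With the tool pointing down it reaches from about 0.4 to 0.825 m from the base axis. Payload 7 kg.
Tool frame: the origin (TCP) lies at the very end of the fingers, on their centre line; the grasp point (between the pads) lies 19 mm behind it (r.grip_depth is the distance from the TCP to the grasp point, in m); z points along the fingers, y is the line along which they close (so a half turn about z gives the same grasp; the last joint's range is limited). The gripper opens to 88 mm and grips with 3 to 60 N. Pads are 19 mm wide; open, the fingers measure 130 mm over their backs; the gripper's body (78 mm by 193 mm) begins 47 mm behind the grasp point.
Start: joints at [16.507, 20.546, 0.682, 0, -70.136, -16.507], TCP at [0.675, -0, 0.227] pointing down, gripper open.
Joint ranges: [-176.03, 176.03], [-82.01, 121.73], [-58.28, 71.71], [-173.87, 95.51], [-174.79, -0.11], [-173.66, 173.66]. Speed limits (degrees/s): [136.94, 136.94, 172.46, 180, 180, 180].

### API

Orientations are given as [roll, pitch, yaw] about the fixed x, y, z axes, in that order (R = Rz(yaw) Ry(pitch) Rx(roll)).
In Python, from plant import r gives the robot as it stands.
- The arm moves only by the tool play_rows, never from a script. Its argument "rows" is a list that holds one entry, the list of rows, each a list of 5 numbers: the closure, from 0 (fully open) to 1 (shut), then the shift along the tool's x, y, z each as a share of 0.5 m, from -1 to 1, then the turn about the tool's z as a share of 1.5 rad, from -1 to 1. A call has exactly 8 rows; each row is the pose to reach, as a shift and turn from the pose commanded when the call began, along the tool's axes at that moment; what a row does not reach only later rows make up. A row lasts 1/12 s, in which the tool goes at most 41.7 mm and 7.16 degrees, less where a joint would pass 70% of its speed; a pose out of reach is approached as far as the arm can. A call with a number of a shift or a turn outside -1 to 1 is refused whole. A call with a gripper value outside its range is refused whole. The fingers move at their own pace and stop on an object; "squeeze" is the grip in N (left out, the last holds). Time passes only in rows, so rows that repeat a pose let the fingers close, or fill a call up. It gives the time, the measured TCP pose, the force, the opening and the grip force at its end, in the units of the state.
- r.get_state(): the state, without advancing time (a new reading comes with each control period).
- r.capture(name): name is "scene" or "side" or "wrist"; returns the picture (480x640x3 uint8, red, green, blue); there is no depth.
- r.camera_info(name): a dict with "fovy" (degrees; the focal length in pixels is half the picture's height over the tangent of half this angle, whatever the lens; pixels are square), "cx", "cy" (the principal point, pixels), "pose" (4x4, takes a point from camera to world coordinates). Camera axes: x right, y down, z forward; pixel columns grow to the right and rows downward; lengths in m; the calibration is good to about 2 mm. A picture is of the moment at which its call begins: read the wrist's pose just before it. camera_info takes no time and is no camera call; for the wrist camera it gives the pose at the moment of the call.
- r.close_job(): hands the job in; it is judged then, once.
The state is a dict: "time_s": time; "joints": joint angles; "qd": joint speeds; "joint_torque": joint torques, N m; "tcp_pos": TCP position; "eef_rot": TCP orientation; "contact_force": force on the tool from outside, world axes, zero at the start; "moment": the same for the moment, N m; "gripper_width": finger opening in m; "gripper_force": force on a finger pad.
Only numpy, scipy, OpenCV 4.12 (cv2) and the standard library are available. Lean on these libraries where they do the work, as an engineer would, in place of code of your own. Each camera call takes 0.05 s, during which the arm holds its last target. There are 200 camera calls.

### The job

Check that the screw of the doughnut-shaped transformer is tight: swing the handle of the torque wrench that sits on it clockwise (seen from above) until its needle stands between the two thick lines of the scale, hold it there for two seconds, then ease it back and let go. The screw must not turn, so do not pull past the second line, and leave the other wrench, on the finned heatsink, alone.

Things in the scene. Friction and masses are not known exactly. Their poses are not given: they have to be found in the camera images.
- transformer: Fixed doughnut-shaped copper-coloured transformer, 94 mm across, 46 mm high, on a square 110 mm steel plate. Origin: centre of the plate's underside, on the bench; z up. Its screw, with the torque wrench fixed on it, stands on its z axis. A thin scale plate 34 by 66 mm lies across the wrench's beam 89 to 123 mm from this axis; top of the needle and wrench 88 mm above the bench.
- tq_grip (a point): Grip point of that torque wrench: the steel band round the middle of its black handle, on the handle's axis (handle 20 mm across, 80 mm long, level, axis 75 mm above the bench, free air beside and under it). x points along the handle away from the screw, z up; the screw's axis is 170 mm away along -x, so the handle swings on an arc of 170 mm radius.
- tq_beam (a joint): Flex of that wrench's springy beam in rad: 0 at rest with the needle on the thin zero line, positive when the handle is swung clockwise seen from above. The needle meets the first thick line at 0.15 rad (26 mm of handle travel) and the second at 0.33 rad (56 mm). It springs back: 5.4 N m per rad, i.e. about 5 N at the handle for the first line, 10 N for the second.
- tq_screw (a joint): Turn of the transformer's screw in rad, clockwise positive, 0 at the start. It is tight and holds until the beam is flexed to about 0.40 rad; beyond that it gives and turns along with socket and needle.
- other_beam (a joint): Flex in rad of the identical wrench standing on the fixed black finned heatsink (100 mm square, 50 mm high with its steel clamp bar); 0 at rest. Leave it alone.

How it is judged:
By the outcome, as a careful person would: the job done as asked, in the order asked, and still so for the second after the job is handed in, with the robot touching nothing.
It also fails if it takes over 38 s, if anything falls off the work surface, if the arm or the gripper's body presses on something with over 40 N, if the wrist force passes 120 N, or if a joint passes its speed limit or range.

## Working session

There is one attempt and no reset: what is moved stays moved. The work goes in short steps, Python scripts to look and compute and a tool call to move; the robot and the scene stay as the last step left them, time stands still between calls to the robot, and variables do not carry over. Pictures are saved under pics/ and viewed, at most 10 in all, crops included, and the job is handed in when it is done.

Besides the shell and the picture viewer there is one more tool, called as name(argument=value, ...), one argument or row to a line, values as JSON. play_rows: Moves the arm, as the interface text tells. Its arguments: {"type":"object","properties":{"rows":{"type":"array","items":{"type":"array","items":{"type":"array","items":{"type":"number"}}}},"squeeze":{"type":"number"}},"required":["rows"]}

```bash
mkdir -p pics
python3 - <<'E'
from plant import r
import cv2,numpy as np
for n in("scene","side"):
    i=r.camera_info(n);print(n,i["fovy"],i["cx"],i["cy"],np.round(i["pose"],3).tolist())
    cv2.imwrite(f"pics/{n}0.png",r.capture(n)[...,::-1])
print(r.get_state())
E
```

```text
scene 53.78999249479515 325.7712615451781 240.8229648422334 [[0.731, 0.415, -0.541, 0.925], [0.682, -0.419, 0.6, -0.469], [0.022, -0.808, -0.589, 0.523], [0.0, 0.0, 0.0, 1.0]]
side 44.69126544043726 308.53467400525955 235.77254027794507 [[-0.933, -0.162, 0.322, 0.167], [-0.36, 0.464, -0.809, 0.853], [-0.019, -0.871, -0.491, 0.613], [0.0, 0.0, 0.0, 1.0]]
{'time_s': 0.1, 'joints': array([ 1.65067769e+01,  2.05898988e+01,  6.39042491e-01, -1.80309362e-02,
       -7.01347469e+01, -1.65071135e+01]), 'qd': array([ 0.15556641, -0.01836519,  0.05940835,  0.03173878, -0.00603296,
       -0.0962352 ]), 'joint_torque': array([-1.42273191e-03, -5.84165347e+01,  2.93752134e+01,  7.01551259e+00,
        1.01412315e-02, -6.66964229e-05]), 'tcp_pos': array([ 6.74569184e-01, -2.46151749e-05,  2.25686605e-01]), 'eef_rot': array([ 1.79913108e+02, -8.07280089e-03, -9.00064702e+01]), 'contact_force': array([ 1.37164163,  0.23766419, -0.56987798]), 'moment': array([-0.02934679, -0.01614264,  0.04001747]), 'gripper_force': 0.0, 'gripper_width': 0.08783616102809066}
```

View pics/scene0.png

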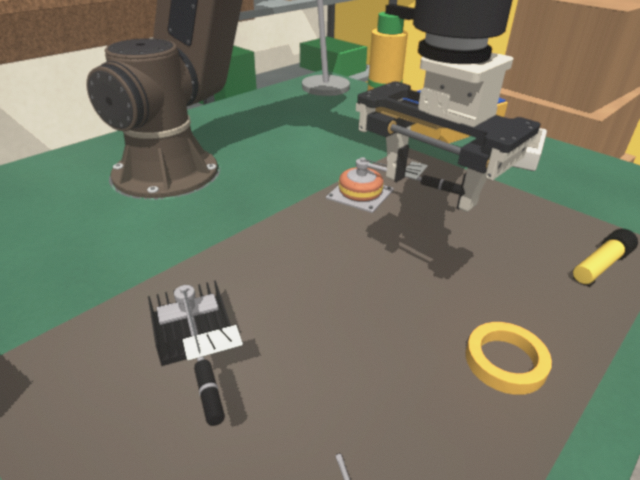

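View pics/side0.png

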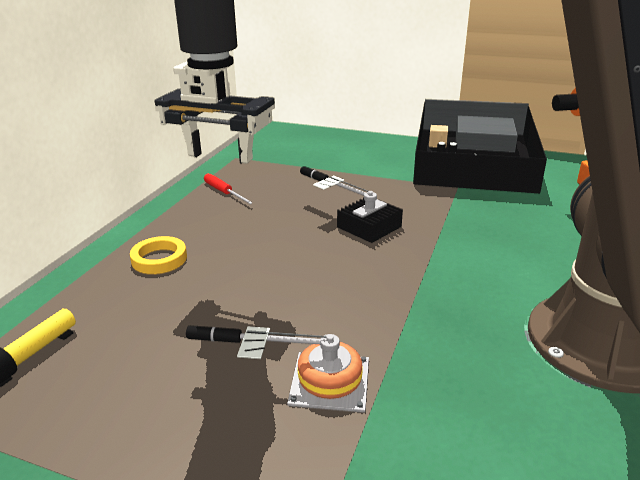

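The side view shows the transformer with its socket top at about (330,340) and the band at about (212,335). In the scene view the socket is at about (362,163) and the band at about (428,182). The heatsink wrench is well away, at side (370,195). Next I'll triangulate, using zoomed crops to refine the pixels.

```bash
cat > h.py <<'E'
from plant import r
import numpy as np
def ray(n,p,info=None):
    i=info or r.camera_info(n);f=240/np.tan(np.radians(i["fovy"]/2));P=np.array(i["pose"])
    d=P[:3,:3]@np.array([(p[0]-i["cx"])/f,(p[1]-i["cy"])/f,1]);return P[:3,3],d/np.linalg.norm(d)
def tri(rs):
    A=sum(np.eye(3)-np.outer(d,d) for o,d in rs);b=sum((np.eye(3)-np.outer(d,d))@o for o,d in rs)
    x=np.linalg.solve(A,b);return x,[np.linalg.norm(np.cross(x-o,d)) for o,d in rs]
def onz(ry,z): o,d=ry;return o+d*(z-o[2])/d[2]
E
python3 - <<'E'
from h import *
import cv2
for nm,a,b in(("sock",(362,163),(330,338)),("band",(428,182),(212,335)),("tip",(463,188),(187,332))):
    A,B=ray("scene",a),ray("side",b);print(nm,tri([A,B]),onz(A,.075),onz(B,.075))
s=cv2.imread("pics/scene0.png")[140:220,320:480];t=cv2.imread("pics/side0.png")[300:380,180:340]
cv2.imwrite("pics/crop.png",np.vstack([cv2.resize(k,(600,300),interpolation=cv2.INTER_CUBIC) for k in(s,t)]))
E
```

```text
sock (array([0.38286046, 0.23672082, 0.07768956]), [np.float64(0.00045016436540448745), np.float64(0.0004501643654047525)]) [0.38009262 0.24104024 0.075     ] [0.38361085 0.23328131 0.075     ]
band (array([0.53398511, 0.27894067, 0.07510534]), [np.float64(0.013869507877582468), np.float64(0.013869507877582619)]) [0.52285141 0.27047265 0.075     ] [0.54663975 0.28487202 0.075     ]
tip (array([0.58437351, 0.29389186, 0.07710897]), [np.float64(0.0014204022509386315), np.float64(0.0014204022509384658)]) [0.5838086  0.29859524 0.075     ] [0.58460432 0.29125724 0.075     ]
```

View pics/crop.png

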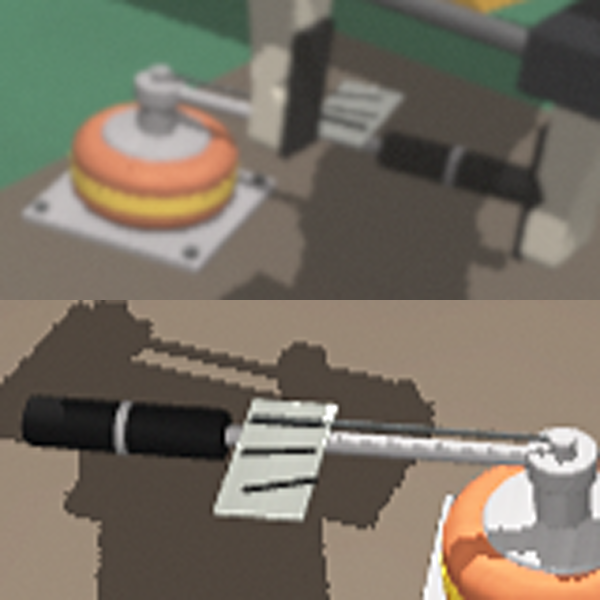

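The crops put the band at scene (441,184) and side (212.5,334). The needle rests on the first line, and the two thick lines lie on the camera side (+y). So the handle must go toward -y (clockwise).

Run:
```python
from h import *
R={}
for nm,a,b in(("sock",(362.5,161.5),(331,336.5)),("band",(441.1,184),(212.5,333.8)),("hstart",(422,179.5),(241,336))):
    A,B=ray("scene",a),ray("side",b);x,e=tri([A,B]);R[nm]=x;print(nm,x.round(4),e[0].round(4),onz(A,.075),onz(B,.075))
v=R["band"]-R["sock"];print(np.hypot(*v[:2]),np.degrees(np.arctan2(v[1],v[0])))
```

```text
sock [0.3821 0.2375 0.0809] 0.0014 [0.37644201 0.24712314 0.075     ] [0.38336619 0.22963633 0.075     ]
band [0.5463 0.2821 0.0752] 0.0009 [0.54539356 0.28196035 0.075     ] [0.54730775 0.28221234 0.075     ]
hstart [0.5072 0.2719 0.074 ] 0.0008 [0.50882095 0.2706063  0.075     ] [0.50591367 0.27260208 0.075     ]
0.17019543409387988 15.183909819537277
```

play_rows(
  rows=[
    [[0,-0.05,0.02,0.01,0.06],[0,-0.12,0.055,0.03,0.14],[0,-0.195,0.09,0.05,0.22],[0,-0.27,0.125,0.07,0.3],[0,-0.345,0.16,0.09,0.38],[0,-0.42,0.19,0.11,0.46],[0,-0.495,0.225,0.13,0.54],[0,-0.564,0.257,0.13,0.62]],
  ],
  squeeze=30,
)

```text
time_s: 0.77
tcp_pos: [0.5484, 0.2747, 0.1601]
eef_rot: [180.0, -0.2, -143.2]
contact_force: [0.8, -0.6, 0.0]
gripper_width: 0.0876
gripper_force: 0.0
```

play_rows(
  rows=[
    [[0,0,0,0,0.08],[0,0,0,0,0.16],[0,0,0,0,0.22],[0,0,0,0,0.25],[0,0,0,0,0.25],[0,0,0,0,0.25],[0,0,0,0,0.25],[0,0,0,0,0.25]],
  ],
)

```text
time_s: 1.43
tcp_pos: [0.5503, 0.2737, 0.1619]
eef_rot: [-180.0, -0.0, -164.3]
contact_force: [0.6, 0.5, 0.3]
gripper_width: 0.088
gripper_force: 0.0
```

Run:
```python
from h import *
import cv2
s=r.get_state();i=r.camera_info("wrist");np.save("wi.npy",i,allow_pickle=True)
cv2.imwrite("pics/w1.png",r.capture("wrist")[...,::-1])
print(s["time_s"],s["tcp_pos"],s["eef_rot"],s["contact_force"])
f=240/np.tan(np.radians(i["fovy"]/2));P=np.linalg.inv(i["pose"])
for X in([.5463,.2821,.085],[.3821,.2375,.088]):
    c=P[:3,:3]@X+P[:3,3];print("predicted px",i["cx"]+f*c[0]/c[2],i["cy"]+f*c[1]/c[2])
```

```text
1.4333 [0.5503207  0.27366785 0.16191631] [-1.79996303e+02 -1.31812437e-02 -1.64274626e+02] [0.56624129 0.45131994 0.30265186]
predicted px 338.1608421183147 246.69426656036163
predicted px 345.4133083653013 -81.34928558729723
```

View pics/w1.png

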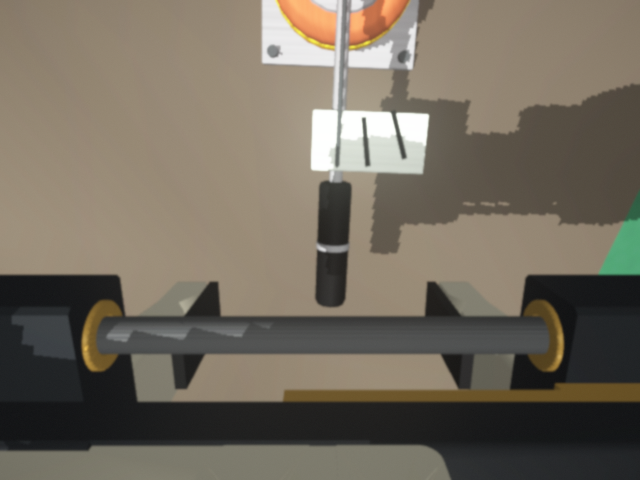

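The wrist view shows the band at about (332,247), against a predicted (338,247), so it agrees within about 2 mm. The handle axis runs from (335,185) to (331,303), and the needle is on the zero line.

```bash
cat >> h.py <<'E'
def tool(t): # world delta of target from measured TCP -> tool shares
    from scipy.spatial.transform import Rotation as Ro
    s=r.get_state();M=Ro.from_euler("xyz",s["eef_rot"],degrees=True).as_matrix()
    return M.T@(np.array(t)-s["tcp_pos"])/.5
E
python3 - <<'E'
from h import *
i=np.load("wi.npy",allow_pickle=True).item()
W=ray("wrist",(332,247),i)
print(onz(W,.085),tri([ray("scene",(441.1,184)),ray("side",(212.5,333.8)),W]))
a,b=onz(ray("wrist",(335.5,183),i),.085),onz(ray("wrist",(331,303),i),.085)
print(np.degrees(np.arctan2(*(b-a)[1::-1])))
print(tool([.5465,.2810,.056]))
E
```

```text
[0.54751651 0.27851129 0.085     ] (array([0.54813793, 0.28019794, 0.07540675]), [np.float64(0.0019133359149434849), np.float64(0.0016936339898689368), np.float64(0.002071538120106523)])
14.114545123552974
[0.00338993 0.0161352  0.21192674]
```

play_rows(
  rows=[
    [[0,0.001,0.005,0.03,0.003],[0,0.003,0.01,0.075,0.006],[0,0.003,0.014,0.125,0.008],[0,0.003,0.014,0.165,0.008],[0,0.003,0.014,0.195,0.008],[0,0.003,0.014,0.212,0.008],[0,0.003,0.014,0.212,0.008],[0,0.003,0.014,0.212,0.008]],
  ],
)

```text
time_s: 2.15
tcp_pos: [0.5472, 0.2802, 0.0562]
eef_rot: [-180.0, -0.0, -165.0]
contact_force: [-1.2, -1.0, 0.5]
gripper_width: 0.0877
gripper_force: 0.0
```

play_rows(
  rows=[
    [[0.3,0,0,0,0],[0.5,0,0,0,0],[0.6,0,0,0,0],[0.65,0,0,0,0],[0.7,0,0,0,0],[0.75,0,0,0,0],[0.8,0,0,0,0],[0.8,0,0,0,0]],
  ],
)

```text
time_s: 2.82
tcp_pos: [0.547, 0.2802, 0.0561]
eef_rot: [180.0, 0.0, -165.0]
contact_force: [0.0, -0.0, 0.2]
gripper_width: 0.0399
gripper_force: 0.0
```

play_rows(
  rows=[
    [[0.85,0,0,0,0],[0.85,0,0,0,0],[0.9,0,0,0,0],[0.9,0,0,0,0],[0.9,0,0,0,0],[0.9,0,0,0,0],[0.9,0,0,0,0],[0.9,0,0,0,0]],
  ],
)

```text
time_s: 3.48
tcp_pos: [0.547, 0.2802, 0.056]
eef_rot: [180.0, -0.0, -165.0]
contact_force: [0.2, 0.9, 0.1]
gripper_width: 0.0191
gripper_force: 30.0
```

play_rows(
  rows=[
    [[0.9,0,-0.006,0,0.012],[0.9,0,-0.012,0,0.024],[0.9,0.001,-0.018,0,0.036],[0.9,0.001,-0.024,0,0.047],[0.9,0.001,-0.027,0,0.053],[0.9,0.001,-0.027,0,0.053],[0.9,0.001,-0.027,0,0.053],[0.9,0.001,-0.027,0,0.053]],
  ],
)

```text
time_s: 4.15
tcp_pos: [0.5497, 0.267, 0.0559]
eef_rot: [-180.0, -0.0, -169.6]
contact_force: [-3.2, 3.2, 0.9]
gripper_width: 0.0191
gripper_force: 30.0
```

play_rows(
  rows=[
    [[0.9,0.0,-0.009,0,0.018],[0.9,0.001,-0.018,0,0.036],[0.9,0.001,-0.027,0,0.053],[0.9,0.002,-0.036,0,0.071],[0.9,0.003,-0.045,0,0.089],[0.9,0.004,-0.052,0,0.102],[0.9,0.004,-0.054,0,0.107],[0.9,0.004,-0.054,0,0.107]],
  ],
)

```text
time_s: 4.82
tcp_pos: [0.5521, 0.2406, 0.0558]
eef_rot: [180.0, -0.1, -178.8]
contact_force: [-7.5, 6.8, -0.1]
gripper_width: 0.0191
gripper_force: 29.9
```

Run:
```python
from h import *
import cv2
s=r.get_state();print(s["time_s"],s["tcp_pos"],s["eef_rot"],s["contact_force"],s["gripper_width"])
d=s["tcp_pos"][:2]
for c in([.3821,.2375],[.3835,.236]):
    v=d-c;print(np.hypot(*v),np.degrees(np.arctan2(v[1],v[0])))
w=r.capture("wrist")[0:300,200:500,::-1];t=r.capture("side")[290:370,180:340,::-1]
cv2.imwrite("pics/p2.png",np.hstack([cv2.resize(w,(400,400)),cv2.resize(t,(400,400//2*2),interpolation=cv2.INTER_CUBIC)]))
```

```text
4.8167 [0.55208264 0.24061684 0.05577778] [ 1.79955117e+02 -5.63443535e-02 -1.78809536e+02] [-7.51696013  6.78624516 -0.06458509] 0.01907662050238153
0.17001121695483945 1.0504711589729012
0.1686458508620083 1.5687228301714709
```

View pics/p2.png

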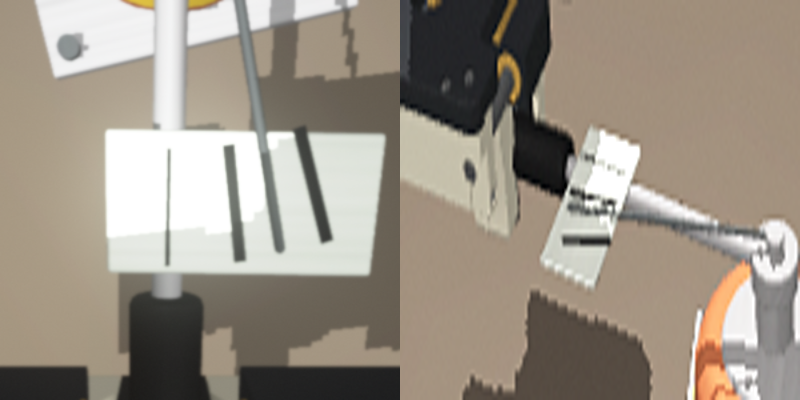

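In the wrist view the needle, ending at about (279,250), stands midway between the thick lines, which end at (239,260) and (326,240). I'll hold it there.

play_rows(
  rows=[
    [[0.9,0,0,0,0],[0.9,0,0,0,0],[0.9,0,0,0,0],[0.9,0,0,0,0],[0.9,0,0,0,0],[0.9,0,0,0,0],[0.9,0,0,0,0],[0.9,0,0,0,0]],
  ],
)

```text
time_s: 5.58
tcp_pos: [0.552, 0.2409, 0.0557]
eef_rot: [180.0, -0.1, -178.8]
contact_force: [-6.5, 6.5, -0.2]
gripper_width: 0.0191
gripper_force: 29.9
```

play_rows(
  rows=[
    [[0.9,0,0,0,0],[0.9,0,0,0,0],[0.9,0,0,0,0],[0.9,0,0,0,0],[0.9,0,0,0,0],[0.9,0,0,0,0],[0.9,0,0,0,0],[0.9,0,0,0,0]],
  ],
)

```text
time_s: 6.25
tcp_pos: [0.552, 0.241, 0.0557]
eef_rot: [180.0, -0.1, -178.8]
contact_force: [-6.8, 6.2, 0.5]
gripper_width: 0.0188
gripper_force: 29.9
```

play_rows(
  rows=[
    [[0.9,0,0,0,0],[0.9,0,0,0,0],[0.9,0,0,0,0],[0.9,0,0,0,0],[0.9,0,0,0,0],[0.9,0,0,0,0],[0.9,0,0,0,0],[0.9,0,0,0,0]],
  ],
)

```text
time_s: 6.92
tcp_pos: [0.5521, 0.2409, 0.0558]
eef_rot: [180.0, -0.1, -178.8]
contact_force: [-7.3, 7.4, -0.8]
gripper_width: 0.0194
gripper_force: 29.9
```

play_rows(
  rows=[
    [[0.9,0,0,0,0],[0.9,0,0,0,0],[0.9,0,0,0,0],[0.9,0,0,0,0],[0.9,0,0,0,0],[0.9,0,0,0,0],[0.9,0,0,0,0],[0.9,0,0,0,0]],
  ],
)

```text
time_s: 7.58
tcp_pos: [0.5521, 0.241, 0.0558]
eef_rot: [180.0, -0.1, -178.8]
contact_force: [-7.0, 6.9, 0.1]
gripper_width: 0.019
gripper_force: 29.9
```

play_rows(
  rows=[
    [[0.9,0,0.005,0,-0.01],[0.9,0,0.012,0,-0.024],[0.9,0.001,0.019,0,-0.037],[0.9,0.001,0.026,0,-0.051],[0.9,0.002,0.033,0,-0.064],[0.9,0.003,0.04,0,-0.078],[0.9,0.003,0.047,0,-0.092],[0.9,0.004,0.054,0,-0.107]],
  ],
)

```text
time_s: 8.25
tcp_pos: [0.5497, 0.2671, 0.0558]
eef_rot: [-180.0, -0.1, -169.5]
contact_force: [-5.0, 2.5, 0.1]
gripper_width: 0.0195
gripper_force: 30.0
```

play_rows(
  rows=[
    [[0.9,0,0.006,0,-0.012],[0.9,0.001,0.012,0,-0.024],[0.9,0.001,0.018,0,-0.036],[0.9,0.001,0.023,0,-0.046],[0.9,0.001,0.027,0,-0.053],[0.9,0.001,0.027,0,-0.053],[0.9,0.001,0.027,0,-0.053],[0.9,0.001,0.027,0,-0.053]],
  ],
)

```text
time_s: 8.92
tcp_pos: [0.5471, 0.2798, 0.0559]
eef_rot: [-180.0, -0.0, -165.0]
contact_force: [-4.1, -0.2, -0.5]
gripper_width: 0.019
gripper_force: 30.0
```

Back near zero flex; I'll open gently, then rise.

play_rows(
  rows=[
    [[0.7,0,0,0,0],[0.6,0,0,0,0],[0.5,0,0,0,0],[0.4,0,0,0,0],[0.3,0,0,0,0],[0.2,0,0,0,0],[0.1,0,0,0,0],[0,0,0,0,0]],
  ],
)

```text
time_s: 9.58
tcp_pos: [0.5475, 0.2803, 0.0561]
eef_rot: [180.0, 0.0, -165.0]
contact_force: [-0.9, -0.2, -0.2]
gripper_width: 0.0668
gripper_force: 0.0
```

play_rows(
  rows=[
    [[0,0,0,0,0],[0,0,0,-0.02,0],[0,0,0,-0.06,0],[0,0,0,-0.11,0],[0,0,0,-0.16,0],[0,0,0,-0.2,0],[0,0,0,-0.22,0],[0,0,0,-0.22,0]],
  ],
)

```text
time_s: 10.25
tcp_pos: [0.5486, 0.2811, 0.1695]
eef_rot: [179.9, 0.3, -165.0]
contact_force: [1.0, 0.9, -0.3]
gripper_width: 0.0876
gripper_force: 0.0
```

play_rows(
  rows=[
    [[0,0,0,0,0],[0,0,0,0,0],[0,0,0,0,0],[0,0,0,0,0],[0,0,0,0,0],[0,0,0,0,0],[0,0,0,0,0],[0,0,0,0,0]],
  ],
)

```text
time_s: 10.92
tcp_pos: [0.5474, 0.2802, 0.1658]
eef_rot: [-180.0, -0.0, -165.0]
contact_force: [-0.1, 0.3, -0.4]
gripper_width: 0.0876
gripper_force: 0.0
```

Run:
```python
from h import *
import cv2
print(r.get_state()["contact_force"])
cv2.imwrite("pics/w3.png",r.capture("wrist")[...,::-1])
```

```text
[-0.05999654  0.32654233 -0.41780732]
```

View pics/w3.png

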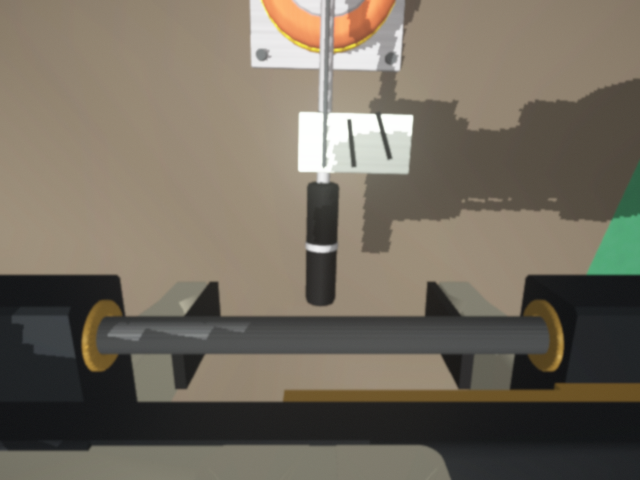

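The handle is free, with its band at (321,247). The needle is back on the zero line at about (325,140), and the gripper is clear.

```bash
python3 -c "
from plant import r
print(r.close_job())"
```

```text
the job is handed in; nothing more can be done
None
```

The job is handed in: the needle stood midway between the two thick lines for about 2.7 s, the handle was eased back and let go, the needle sits on zero again (so the screw shows no sign of having turned), and the other wrench was never approached.

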